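# Tip the beads into the catch tray and set its guard

## Task

Tip all six metal beads from the hand scoop into the wooden catch tray and stand the empty scoop back on the bench beside it, right side up. Then fold the tray's hinged guard down towards you until it slopes over the tray at 45 degrees, and let go so that it stays there. Leave the other things on the bench where they are.

Things in the scene. Friction and masses are not known exactly. Their poses are not given: they have to be found in the camera images.
- tray: Fixed open wooden catch tray, 190 mm (its x) by 210 mm (its y), walls 55 mm high and 8 mm thick, floor about 8 mm thick. Origin: centre of its underside, on the bench. Its +x points to the long side that carries the hinged guard, away from the robot.
- guard_hinge (a point): Middle of the guard's hinge line: in the tray's frame at x +95 mm, z 64 mm; the line runs along the tray's y.
- guard_edge (a point): Grip point of the guard: middle of the wooden bar along its free edge, 146 mm from the hinge line. The bar is round, 206 mm long and 16 mm in diameter; the sheet itself is aluminium, 5 mm thick, 206 mm wide. It can be gripped anywhere along the bar.
- guard (a joint): Angle of the guard in rad: 0 = lying flat over the tray, 0.785 = sloping up at 45 degrees over the tray, 1.57 = upright, more = leaning back; end stop at 2.0. The hinge is stiff (about 4 N at the edge) and stays where it is left. It starts about upright or leaning back.
- scoop: Loose aluminium hand scoop (about 0.13 kg empty) with the beads in it. Origin: centre of the pan's underside; its +x points to the open nose, z up. Pan 100 mm long (x -50 to +50), 70 mm wide, sides 36 mm high, back 45 mm high, sheet 3 mm; the floor is flat to x = +15 mm, then ramps up about 20 degrees to the nose.
- scoop_grip (a point): Middle of the scoop's handle, in the scoop's frame at x -90 mm, z +40 mm; grip it across y. A straight flat-sided wooden handle, 16 mm wide and 22 mm tall, runs back level from x -50 to x -140 mm, its centre line 40 mm above the bench.
- scoop_nose (a point): Middle of the pouring lip: in the scoop's frame at x +50 mm, z about +16 mm.
- bead0_center (a point): Centre of metal bead 1 of 6: plain balls 18 mm in diameter, 25 g each, lying in the scoop at the start.
- bead1_center (a point): Centre of metal bead 2 of 6: plain balls 18 mm in diameter, 25 g each, lying in the scoop at the start.
- bead2_center (a point): Centre of metal bead 3 of 6: plain balls 18 mm in diameter, 25 g each, lying in the scoop at the start.
- bead3_center (a point): Centre of metal bead 4 of 6: plain balls 18 mm in diameter, 25 g each, lying in the scoop at the start.
- bead4_center (a point): Centre of metal bead 5 of 6: plain balls 18 mm in diameter, 25 g each, lying in the scoop at the start.
- bead5_center (a point): Centre of metal bead 6 of 6: plain balls 18 mm in diameter, 25 g each, lying in the scoop at the start.
- pot: Bystander: loose terracotta pot, 100 mm wide, 85 mm high; origin under its centre.
- bowl: Bystander: loose white bowl, 110 mm wide, 45 mm high; origin under its centre.
- tin: Bystander: loose can, 70 mm wide, 75 mm high; origin under its centre.

How it is judged:
By the outcome, as a careful person would: the job done as asked, in the order asked, and still so for the second after the job is handed in, with the robot touching nothing.
It also fails if it takes over 72 s, if anything falls off the work surface, if the arm or the gripper's body presses on something with over 40 N, if the wrist force passes 120 N, or if a joint passes its speed limit or range.

## Robot

A 6-joint arm with a two-finger parallel gripper is mounted at the origin on the work surface. World frame = base frame: x ahead of the robot, y to its left, z up, the work surface at z = 0. Lengths are in mm, angles in rad, forces in N, time in s.
With the tool pointing down it reaches from about 325 to 850 mm from the base axis. Payload 15.5 kg.
Tool frame: the origin (TCP) lies midway between the tips of the shut fingers; the grasp point (between the pads) lies behind it (hold_point_z is the z of the grasp point in the tool frame, in mm); z points along the fingers, y is the line along which they close (so a half turn about z gives the same grasp; the last joint's range is limited). The gripper opens to 91 mm and grips with 3 to 60 N. Pads are 32 mm wide; open, the fingers measure 118 mm over their backs; the gripper's body (76 mm by 178 mm) begins 60 mm behind the grasp point.
Start: joints at [1.018, 0.494, 1.345, -0, 1.302, -0.096], TCP at [275.67, 560.921, 213.915] pointing down, gripper open.
Joint ranges: [-2.91, 2.91], [-0.82, 2.16], [0.22, 2.67], [-1.22, 4.37], [0.12, 2.79], [-3.08, 3.08]. Speed limits (rad/s): [1.89, 1.89, 2.57, 3.01, 3.01, 3.01].

## Interface

Orientations are given as a 3x3 rotation matrix whose columns are the frame's x, y, z axes.
In Python, from station import * gives the robot as it stands. Calls block until the motion is done:
- goto(position, orientation): joint-space move of the TCP to a pose.
- move_linear(position, velocity=150, attitude=None, contact_N=None): straight line of the TCP; attitude=None keeps the orientation; velocity is the mean speed in mm/s. With contact_N (N) it stops when the force on the tool has changed by that much, and returns True; else False.
- movej(angles): joint-space move.
- set_gripper(opening, squeeze=None): finger opening in mm; squeeze is the grip in N (None keeps the last); returns when the fingers have stopped.
- sleep(seconds).
- solve_ik(position, orientation): joint angles nearest the present ones, or None.
- grab_frame(name): name is "side" or "top" or "wrist"; returns (picture, depth): 480x640x3 uint8, blue, green, red; 480x640 float32, mm along the optical axis (not along the pixel's ray), 0 where there is no reading.
- calibration(name): a dict with "fx", "fy", "cx", "cy" (pixels), "R" (3x3) and "t" (3): a world point X has camera coordinates R X + t; the wrist camera has in their place "hand_eye" (4x4, takes a point from camera to tool coordinates, whose origin is the TCP and whose axes are the flange's). Camera axes: x right, y down, z forward; pixel columns grow to the right and rows downward; lengths in mm; the calibration is good to about 2 mm. A picture is of the moment at which its call begins: read the wrist's pose just before it. calibration takes no time and is no camera call.
A pose or a line that the arm cannot do raises Unreachable and nothing moves.
- hand_in(): hands the job in; it is judged then, once.
Readings, each from a call of its own:
- read_t(): time.
- read_joint_pos(): joint angles.
- read_dq(): joint speeds.
- read_joint_torque(): joint torques, N m.
- read_tool_pos(): TCP position.
- read_ee_rot(): TCP orientation.
- read_force(): force on the tool from outside, world axes, zero at the start.
- read_wrist_torque(): the same for the moment, N m.
- read_opening(): finger opening in mm.
- read_grip_force(): force on a finger pad.
Only numpy, scipy, OpenCV 4.12 (cv2) and the standard library are available. Lean on these libraries where they do the work, as an engineer would, in place of code of your own. Each camera call takes 0.05 s, during which the arm holds its last target. There are 200 camera calls.

## Working session

There is one attempt and no reset: what is moved stays moved. The work goes in short steps, each a Python script; the robot and the scene stay as the last script left them, time stands still between calls to the robot, and variables do not carry over. Pictures are saved under pics/ and viewed, at most 10 in all, crops included, and the job is handed in when it is done.

```bash
mkdir -p pics; ls; python3 - <<'E'
from station import *
import cv2,numpy as np
for n in("top","side"):
    p,d=grab_frame(n); cv2.imwrite(f"pics/{n}0.png",p); np.save(f"{n}0.npy",d)
    c=calibration(n); print(n,{k:np.round(v,3).tolist() for k,v in c.items()},(d>0).mean())
print(calibration("wrist"),read_t())
try: print(hold_point_z)
except Exception as e: print(e)
E
```

```text
pics
top {'fx': 476.207, 'fy': 476.207, 'cx': 315.5, 'cy': 235.345, 'R': [[-0.03, -0.999, 0.018], [-0.996, 0.029, -0.081], [0.08, -0.02, -0.997]], 't': [5.46, 603.633, 1374.594]} 0.9961100260416667
side {'fx': 581.835, 'fy': 581.835, 'cx': 319.543, 'cy': 241.254, 'R': [[0.988, -0.153, 0.004], [-0.103, -0.684, -0.722], [0.113, 0.713, -0.692]], 't': [-561.316, 101.588, 1367.47]} 0.9959635416666667
{'fx': 356.59870706766014, 'fy': 356.59870706766014, 'cx': 317.7415347346049, 'cy': 239.67783555872697, 'hand_eye': array([[ 7.07789676e-04, -9.60052807e-01, -2.79817987e-01,
         7.85823422e+01],
       [ 9.99999101e-01,  3.60959305e-04,  1.29101438e-03,
         6.03914637e-01],
       [-1.13843907e-03, -2.79818650e-01,  9.60052200e-01,
        -1.69649891e+02],
       [ 0.00000000e+00,  0.00000000e+00,  0.00000000e+00,
         1.00000000e+00]])} 0.1
-18.8
```

View pics/top0.png

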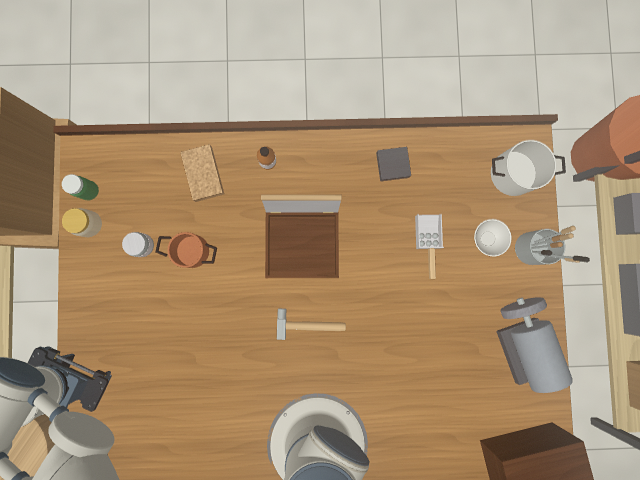

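View pics/side0.png

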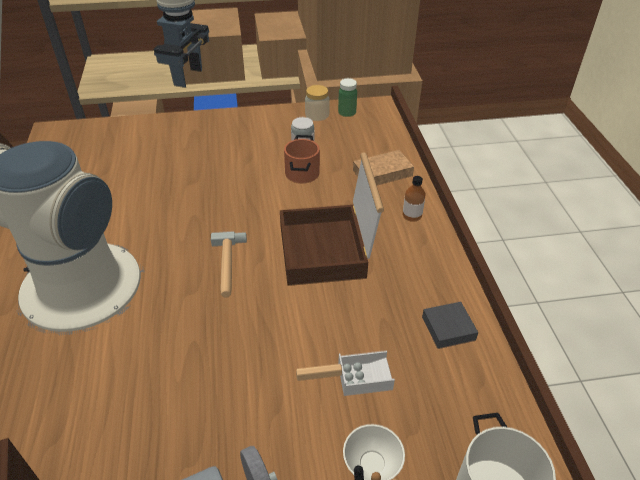

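The top view shows the tray at about (302,243), with the guard beyond it at about (302,204). The scoop pan is at (430,232) with its handle running down to (433,277), and the bowl is at (492,238). The side view shows the guard close to upright or leaning back. The bar is at about (371,182).

```bash
cat > h.py <<'E'
from station import *
import cv2,numpy as np
def cloud(n,d):
    c=calibration(n); v,u=np.mgrid[:480,:640]
    P=np.dstack([(u-c['cx'])/c['fx']*d,(v-c['cy'])/c['fy']*d,d])-np.array(c['t'])
    return P@np.array(c['R'])      # R^T (P-t)
def ray(n,u,v,z):
    c=calibration(n);R=np.array(c['R']);o=-R.T@np.array(c['t'])
    r=R.T@np.array([(u-c['cx'])/c['fx'],(v-c['cy'])/c['fy'],1]); return o+r*(z-o[2])/r[2]
def rect(pts):
    (c,s,a)=cv2.minAreaRect(pts.astype(np.float32)[:,:2]); return np.round(c,1),np.round(s,1),round(a,1)
E
python3 - <<'E'
from h import *
W=cloud("top",np.load("top0.npy")); p=cv2.imread("pics/top0.png")
z=W[...,2]
bench=W[285:300,360:480]; print("bench z",np.median(bench[...,2]),bench[...,2].std())
def sel(u0,u1,v0,v1,lo,hi):
    m=np.zeros(z.shape,bool); m[v0:v1,u0:u1]=1; return W[m&(z>lo)&(z<hi)]
print("tray rim",rect(sel(255,350,205,285,45,62)))
# tray by ray: dark outer contour
print("pan",rect(sel(405,455,205,251,8,60)),"handle",rect(sel(405,455,254,285,25,60)),"scoop all",rect(sel(405,455,205,285,8,60)))
h=sel(405,455,252,285,25,60); print("handle z",np.median(h[:,2]),h[:,:2].min(0),h[:,:2].max(0),np.polyfit(h[:,0],h[:,1],1))
b=sel(470,515,215,262,8,80); print("bowl",rect(b))
g=sel(255,350,190,214,75,300); print("guard bar",g.max(0),np.percentile(g[:,2],98),g[g[:,2]>170].mean(0),g[g[:,2]>170].min(0),g[g[:,2]>170].max(0))
for lo in range(70,230,20):
    q=g[(g[:,2]>lo)&(g[:,2]<lo+20)]
    if len(q): print(lo,len(q),q.mean(0).round(1),np.polyfit(q[:,1],q[:,0],1).round(3))
S=cloud("side",np.load("side0.npy")); zs=S[...,2]
m=np.zeros(zs.shape,bool); m[150:260,350:390]=1; 
for lo in range(70,230,20):
    q=S[m&(zs>lo)&(zs<lo+20)]
    if len(q): print("s",lo,len(q),q.mean(0).round(1),q[:,1].min().round(),q[:,1].max().round())
m[:]=0; m[340:400,290:400]=1; q=S[m&(zs>15)&(zs<60)]; print("scoop side",rect(q))
cv2.imwrite("pics/z.png",cv2.resize(p[180:300,240:520],None,fx=2.8,fy=2.8,interpolation=cv2.INTER_CUBIC))
E
```

```text
bench z -1.7188350303561366 81.91351454644993Traceback (most recent call last):
  File "<stdin>", line 7, in <module>
  File "h.py", line 11, in rect
    (c,s,a)=cv2.minAreaRect(pts.astype(np.float32)[:,:2]); return np.round(c,1),np.round(s,1),round(a,1)
            ~~~~~~~~~~~~~~~^^^^^^^^^^^^^^^^^^^^^^^^^^^^^^
cv2.error: OpenCV(4.12.0) /io/opencv/modules/imgproc/src/convhull.cpp:143: error: (-215:Assertion failed) total >= 0 && (depth == CV_32F || depth == CV_32S) in function 'convexHull'
```

```bash
sed -i 's/(pts.astype(np.float32)\[:,:2\])/(np.ascontiguousarray(pts[:,:2],dtype=np.float32))/' h.py
python3 - <<'E'
from h import *
W=cloud("top",np.load("top0.npy")); p=cv2.imread("pics/top0.png")
z=W[...,2]
bench=W[285:300,360:480]; print("bench z",np.percentile(bench[...,2],[5,50,95]))
def sel(u0,u1,v0,v1,lo,hi):
    m=np.zeros(z.shape,bool); m[v0:v1,u0:u1]=1; return W[m&(z>lo)&(z<hi)]
print("tray rim",rect(sel(255,350,205,285,45,62)))
print("pan",rect(sel(405,455,205,251,8,60)),"handle",rect(sel(405,455,254,285,25,60)),"scoop all",rect(sel(405,455,205,285,8,60)))
h=sel(405,455,252,285,25,60); print("handle z",np.median(h[:,2]),h[:,:2].min(0),h[:,:2].max(0),np.polyfit(h[:,0],h[:,1],1))
b=sel(470,515,215,262,8,80); print("bowl",rect(b))
g=sel(255,350,190,214,75,300)
for lo in range(70,230,20):
    q=g[(g[:,2]>lo)&(g[:,2]<lo+20)]
    if len(q)>3: print(lo,len(q),q.mean(0).round(1),np.polyfit(q[:,1],q[:,0],1).round(3),q[:,1].min().round(),q[:,1].max().round())
S=cloud("side",np.load("side0.npy")); zs=S[...,2]
m=np.zeros(zs.shape,bool); m[150:260,350:390]=1; 
for lo in range(70,230,20):
    q=S[m&(zs>lo)&(zs<lo+20)]
    if len(q): print("s",lo,len(q),q.mean(0).round(1),q[:,1].min().round(),q[:,1].max().round())
m[:]=0; m[340:400,290:400]=1; q=S[m&(zs>15)&(zs<60)]; print("scoop side",rect(q))
cv2.imwrite("pics/z.png",cv2.resize(p[180:300,240:520],None,fx=2.8,fy=2.8,interpolation=cv2.INTER_CUBIC))
E
```

```text
bench z [-6.63127414 -1.71883503  3.54084412]
tray rim (array([576.9,  28.8]), array([210.5, 187.8]), 88.3)
pan (array([ 603. , -347.5]), array([108. ,  72.3]), 0.0) handle (array([ 503.4, -346.5]), array([18.1, 69.9]), 89.3) scoop all (array([ 562.6, -347.6]), array([188.6,  72.3]), 0.0)
handle z 48.28498711978729 [ 468.35872676 -355.53962635] [ 544.38284956 -337.31307764] [ 1.95899654e-03 -3.45348290e+02]
bowl (array([ 582.6, -534.1]), array([107.6, 122.1]), 14.0)
70 108 [670.7  29.3  83.1] [2.80000e-02 6.69896e+02] -74.0 129.0
90 140 [673.1  27.8 101.5] [2.80000e-02 6.72335e+02] -76.0 128.0
110 131 [675.3  22.8 121.4] [2.90000e-02 6.74671e+02] -77.0 128.0
130 132 [677.6  28.6 140. ] [2.80000e-02 6.76746e+02] -76.0 127.0
150 157 [679.8  25.3 159.3] [2.8000e-02 6.7913e+02] -77.0 128.0
170 128 [681.9  26.2 177.3] [2.70000e-02 6.81167e+02] -77.0 128.0
190 70 [682.1  29.  208.2] [3.40000e-02 6.81079e+02] -74.0 128.0
210 414 [687.1  25.1 214.3] [2.70000e-02 6.86387e+02] -77.0 127.0
s 70 185 [671.   11.6  80.3] -81.0 130.0
s 90 195 [673.3  13.  100.2] -81.0 128.0
s 110 195 [675.7  13.  120.2] -83.0 126.0
s 130 201 [677.9  11.3 140. ] -82.0 129.0
s 150 217 [680.4  12.1 160. ] -83.0 126.0
s 170 216 [682.8  11.4 180. ] -82.0 130.0
s 190 108 [683.6  -5.  199.2] -82.0 125.0
s 210 390 [687.4  14.5 214.7] -80.0 127.0
scoop side (array([ 562.3, -350.6]), array([190.1,  74.5]), 0.0)
```

View pics/z.png

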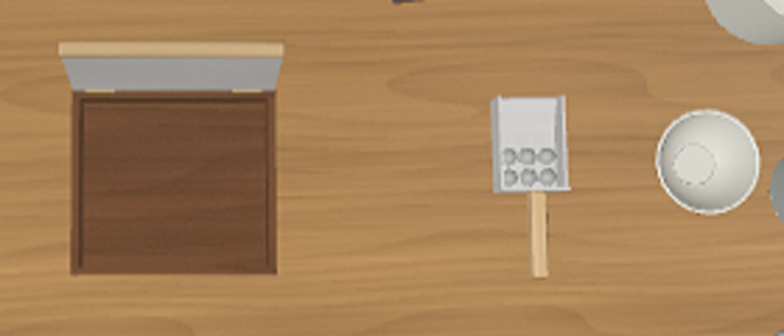

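Everything is measured. The tray centre is at about (577, 25) with a yaw of about -0.028. The scoop origin is at about (608, -348) with a yaw of about 0. The guard is leaning at about 1.69 rad. Next I'll check that the whole plan is reachable.

```bash
cat >> h.py <<'E'
YAW=-0.028; TC=np.array([577.,25.5,0]); TX=np.array([np.cos(YAW),np.sin(YAW),0])
def Ry(t): c,s=np.cos(t),np.sin(t); return np.array([[c,0,s],[0,1,0],[-s,0,c]])
def R0(a): c,s=np.cos(a),np.sin(a); return np.array([[c,0,s],[0,-1,0],[s,0,-c]])
HZ=18.8
def scoop(ref,world,th,al,sg=1):
    """TCP pose that puts scoop-frame point ref at world, pitched th nose-down; al = lean of the tool in the scoop"""
    R=Ry(th)@R0(al)@np.diag([sg,sg,1]); g=np.array(world)+Ry(th)@(np.array([-90,0,40.])-np.array(ref)); return g+HZ*R[:,2],R
HINGE=TC+95*TX+[0,0,64]
def guard(a,back=0,sg=1):
    d=-np.cos(a)*TX+np.array([0,0,np.sin(a)]); z=-d
    x=sg*np.array([-TX[1],TX[0],0]); R=np.column_stack([x,np.cross(z,x),z])
    return HINGE+146*d+(HZ-back)*z,R
ORG=(0,0,0); LIP=(50,0,16)
E
python3 - <<'E'
from h import *
print(read_ee_rot().round(2).tolist())
for al in (.3,.5,.7):
  for sg in (1,-1):
    r=[]
    for lab,(p,R) in [("grasp",scoop(ORG,(608,-348,0),0,al,sg)),("lift",scoop(ORG,(608,-348,110),-.15,al,sg)),("mid",scoop(ORG,(570,-150,110),-.15,al,sg)),
      ("over",scoop(LIP,TC+[0,0,110],-.15,al,sg)),("p60",scoop(LIP,TC+[0,0,60],1.05,al,sg)),("p80",scoop(LIP,TC+[0,0,60],1.4,al,sg)),("place",scoop(ORG,(600,-195,0),0,al,sg))]:
        q=solve_ik(p,R); r.append((lab,None if q is None else np.round(q,2).tolist()))
    print(al,sg,r)
for sg in(1,-1):
    print(sg,[None if (q:=solve_ik(*guard(a,b,sg))) is None else np.round(q,2).tolist() for a,b in((1.686,100),(1.686,0),(1.2,0),(.785,0),(.785,100))])
E
```

```text
[[-0.9, 0.44, -0.0], [0.44, 0.9, -0.0], [0.0, -0.0, -1.0]]
0.3 1 [('grasp', [-0.8, 0.67, 1.74, 0.41, 0.56, 0.44]), ('lift', [-0.88, 0.51, 1.78, 0.59, 0.64, 0.25]), ('mid', [-0.59, 0.37, 2.11, 0.74, 0.37, 0.32]), ('over', None), ('p60', [-0.05, 0.8, 1.1, -0.03, 1.99, 1.52]), ('p80', [-0.04, 1.06, 0.72, -0.06, 2.46, 1.51]), ('place', [-0.57, 0.61, 1.96, 0.48, 0.36, 0.57])]
0.3 -1 [('grasp', [-0.8, 0.67, 1.74, 0.41, 0.56, -2.7]), ('lift', [-0.88, 0.51, 1.78, 0.59, 0.64, -2.89]), ('mid', [-0.59, 0.37, 2.11, 0.74, 0.37, -2.82]), ('over', None), ('p60', [-0.05, 0.8, 1.1, -0.03, 1.99, -1.62]), ('p80', [-0.04, 1.06, 0.72, -0.06, 2.46, -1.63]), ('place', [-0.57, 0.61, 1.96, 0.48, 0.36, -2.58])]
0.5 1 [('grasp', [-0.89, 0.69, 1.86, 1.0, 0.46, -0.2]), ('lift', [-0.97, 0.53, 1.9, 1.1, 0.6, -0.3]), ('mid', [-0.69, 0.43, 2.27, 1.77, 0.41, -0.8]), ('over', [-0.15, 0.52, 2.5, 2.96, 0.53, -1.53]), ('p60', [-0.05, 0.69, 1.23, -0.03, 1.78, 1.52]), ('p80', [-0.04, 0.95, 0.83, -0.04, 2.26, 1.52]), ('place', [-0.66, 0.65, 2.11, 1.63, 0.3, -0.66])]
0.5 -1 [('grasp', [-0.89, 0.69, 1.86, 1.0, 0.46, 2.94]), (
[... 460 characters left out ...]
, ('p60', [-0.05, 0.58, 1.37, -0.02, 1.55, 1.52]), ('p80', [-0.04, 0.83, 0.96, -0.03, 2.05, 1.52]), ('place', [-0.75, 0.75, 2.24, 2.24, 0.6, -1.39])]
0.7 -1 [('grasp', [-0.98, 0.75, 1.97, 1.59, 0.57, 2.27]), ('lift', [-1.06, 0.6, 2.01, 1.54, 0.72, 2.31]), ('mid', [-0.81, 0.59, 2.43, 2.24, 0.77, 1.7]), ('over', None), ('p60', [-0.05, 0.58, 1.37, -0.02, 1.55, -1.62]), ('p80', [-0.04, 0.83, 0.96, -0.03, 2.05, -1.62]), ('place', [-0.75, 0.75, 2.24, 2.24, 0.6, 1.76])]
1 [[-0.05, 0.62, 0.91, -0.0, 1.73, -0.02], [-0.05, 0.67, 1.09, -0.0, 1.5, -0.02], [-0.06, 0.39, 1.72, 0.02, 0.66, -0.05], [-0.08, 0.44, 2.22, 3.01, 0.3, -3.05], None]
-1 [None, None, None, [-0.08, 0.44, 2.22, 3.01, 0.3, 0.09], None]
```

```bash
cat >> h.py <<'E'
def guard2(a,lean,back=0,past=10,sg=1):
    d=-np.cos(a)*TX+np.array([0,0,np.sin(a)]); z=np.sin(lean)*TX-np.array([0,0,np.cos(lean)])
    x=sg*np.array([-TX[1],TX[0],0]); R=np.column_stack([x,np.cross(z,x),z])
    return HINGE+146*d+(past-back)*z,R
E
python3 - <<'E'
from h import *
f=lambda p,R:None if (q:=solve_ik(p,R)) is None else np.round(q,2).tolist()
for al in (0,-.1):
    for lab,(p,R) in [("grasp",scoop(ORG,(608,-348,0),0,al)),("lift",scoop(ORG,(608,-348,110),-.1,al)),("mid",scoop(ORG,(570,-150,110),-.1,al)),
      ("over",scoop(LIP,TC+[0,0,100],-.1,al)),("p30",scoop(LIP,TC+[0,0,70],.5,al)),("p70",scoop(LIP,TC+[0,0,60],1.2,al)),("p85",scoop(LIP,TC+[0,0,60],1.45,al)),("place",scoop(ORG,(600,-195,0),0,al))]: print(al,lab,f(p,R))
for a,l in((1.686,0),(1.4,.1),(1.1,.25),(.785,.35),(.785,.45)): print(a,l,f(*guard2(a,l)),f(*guard2(a,l,80)))
E
```

```text
0 grasp [-0.69, 0.72, 1.52, -0.0, 0.9, 0.88]
0 lift [-0.73, 0.55, 1.53, 0.08, 0.98, 0.8]
0 mid [-0.45, 0.41, 1.84, 0.06, 0.81, 1.08]
0 over [-0.09, 0.4, 2.02, 0.01, 0.63, 1.47]
0 p30 [-0.05, 0.62, 1.46, -0.03, 1.56, 1.52]
0 p70 [-0.04, 1.07, 0.79, -0.06, 2.48, 1.51]
0 p85 None
0 place [-0.47, 0.65, 1.72, -0.0, 0.77, 1.1]
-0.1 grasp [-0.65, 0.75, 1.45, -0.07, 1.02, 0.96]
-0.1 lift [-0.69, 0.58, 1.46, -0.0, 1.1, 0.88]
-0.1 mid [-0.42, 0.44, 1.76, -0.0, 0.94, 1.15]
-0.1 over [-0.08, 0.43, 1.94, -0.0, 0.78, 1.49]
-0.1 p30 [-0.05, 0.67, 1.4, -0.03, 1.67, 1.52]
-0.1 p70 [-0.04, 1.12, 0.75, -0.07, 2.56, 1.5]
-0.1 p85 None
-0.1 place [-0.45, 0.68, 1.65, -0.05, 0.91, 1.16]
1.686 0 [-0.05, 0.6, 1.19, -0.0, 1.35, -0.03] [-0.05, 0.54, 1.08, -0.0, 1.52, -0.03]
1.4 0.1 [-0.06, 0.49, 1.4, 0.0, 1.15, -0.03] [-0.06, 0.41, 1.31, 0.0, 1.32, -0.03]
1.1 0.25 [-0.06, 0.4, 1.65, 0.01, 0.85, -0.04] [-0.06, 0.28, 1.59, 0.01, 1.02, -0.04]
0.785 0.35 [-0.07, 0.36, 1.85, 0.03, 0.58, -0.06] [-0.07, 0.22, 1.81, 0.02, 0.76, -0.06]
0.785 0.45 [-0.07, 0.35, 1.94, 0.05, 0.4, -0.08] [-0.07, 0.18, 1.92, 0.04, 0.59, -0.07]
```

```bash
python3 - <<'E'
from h import *
p,R=scoop(ORG,(608,-348,0),0,0)
goto([420,60,330],R); goto(p+[0,0,120],R); set_gripper(50,50)
print(read_t(), move_linear(p,120,contact_N=15), read_force())
set_gripper(0,50); print("grip",read_opening(),read_grip_force(),read_tool_pos(),p)
p2,R2=scoop(ORG,(608,-348,60),-.1,0); move_linear(p2,80,attitude=R2)
print(read_t(),read_opening(),read_force())
im,d=grab_frame("side"); cv2.imwrite("pics/lift.png",im[200:480,200:640])
E
```

```text
4.4917 False [0.24277054 0.47820285 0.2450308 ]
grip 15.64954602802789 49.99835014343262 [ 518.03484556 -348.01571126   21.29608306] [ 518.  -348.    21.2]
7.0417 15.834285451072446 [ 0.42169106 -0.78560621 -3.3923241 ]
```

View pics/lift.png

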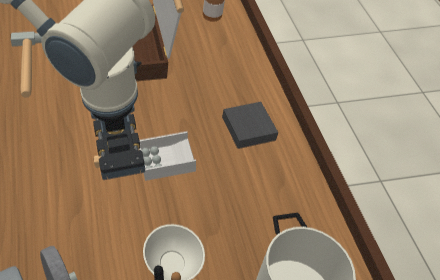

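The crop shows the scoop lifted, with its pan at about (168,157) and all the beads at the back. Next I'll carry it over and pour.

```bash
cat >> h.py <<'E'
L=TC-42*TX
E
python3 - <<'E'
from h import *
def go(ref,w,th,v=150):
    p,R=scoop(ref,w,th,0); move_linear(p,v,attitude=R)
go(ORG,(605,-345,125),-.1,100)
go(LIP,L+[0,0,125],-.1,170)
for th,z in((.2,90),(.45,60),(.6,50),(.8,50),(1.0,50)): go(LIP,L+[0,0,z],th,70)
sleep(.8); print(read_t(),read_force(),read_opening())
im,d=grab_frame("top"); cv2.imwrite("pics/pour_t.png",cv2.resize(im[160:310,220:400],None,fx=2.2,fy=2.2))
a=cv2.resize(im[160:310,220:400],(540,450)); s,_=grab_frame("side"); b=cv2.resize(s[130:300,200:400],(530,450)); 
cv2.imwrite("pics/pour.png",cv2.resize(np.hstack([a,b]),(800,336)))
E
```

```text
13.5333 [-0.78437119  0.01223876 -2.44422849] 15.652183679870173
```

View pics/pour.png

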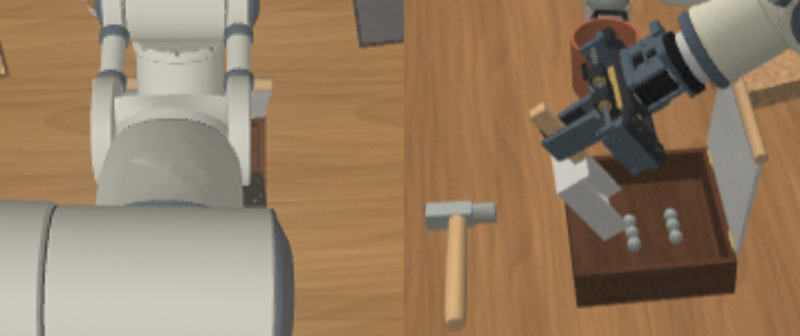

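The side view shows all six beads in the tray, three near (632,232) and three near (672,226), and the scoop looks empty. Next I'll set the scoop down on the tray's right.

```bash
python3 - <<'E'
from h import *
def go(ref,w,th,v=150,**k):
    p,R=scoop(ref,w,th,0); return move_linear(p,v,attitude=R,**k)
go(LIP,L+[0,0,95],.6,120); go(LIP,L+[0,0,130],0,150)
go(ORG,(600,-200,110),0,170); go(ORG,(600,-200,15),0,130)
print(go(ORG,(600,-200,-3),0,25,contact_N=3),read_tool_pos(),read_force())
set_gripper(40); p=read_tool_pos(); move_linear(p+[0,0,150],150)
goto([430,-100,330],guard2(1.686,0)[1])
t,d=grab_frame("top"); s,ds=grab_frame("side"); print(read_t())
np.save("top1.npy",d)
W=cloud("top",d); z=W[...,2]; m=np.zeros(z.shape,bool); m[200:290,360:410]=1
q=W[m&(z>8)&(z<70)]; print("scoop",rect(q),np.percentile(q[:,2],[50,98]))
a=cv2.resize(t[160:310,220:420],(600,450)); b=cv2.resize(s[130:400,200:480],(467,450)); 
cv2.imwrite("pics/placed.png",cv2.resize(np.hstack([a,b]),(800,337)))
E
```

```text
True [ 509.74194353 -199.99206591   20.86817774] [ 0.28772586 -0.0731088   2.70021859]
21.375
scoop (array([ 563.6, -199.6]), array([169.9,  71.4]), 0.0) [25.63006547 52.6500044 ]
```

View pics/placed.png

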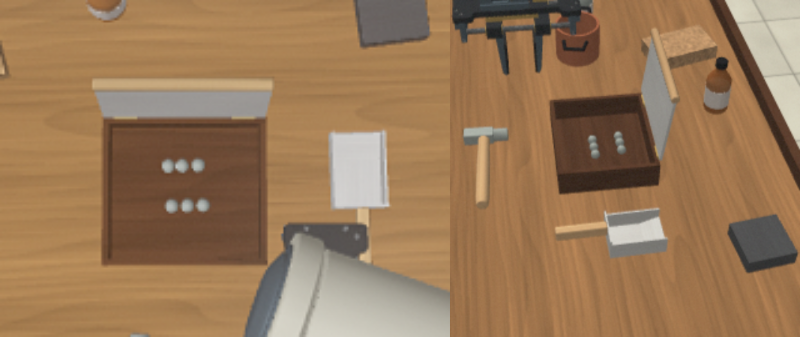

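The scoop is standing upright and empty beside the tray, and all six beads are in the tray. Now for the guard.

```bash
cat >> h.py <<'E'
def bar():
    out=[]
    for n in("top","side"):
        _,d=grab_frame(n); W=cloud(n,d); rel=W-HINGE
        x=rel@TX; y=rel@np.array([-TX[1],TX[0],0]); z=rel[...,2]
        m=(np.abs(y)<98)&(np.hypot(x,z)>30)&(np.hypot(x,z)<125)&(z>15)&(x<60)&((np.abs(y)>65))
        if m.sum()>30:
            # front/back surface offset 2.5 mm is removed through a line fit (PCA)
            P=np.column_stack([x[m],z[m]]); vx,vz,_,_=cv2.fitLine(P.astype(np.float32),cv2.DIST_HUBER,0,.01,.01).ravel()
            if vz<0: vx,vz=-vx,-vz
            out.append((n,int(m.sum()),round(float(np.arctan2(vz,-vx)),3)))
    return out
E
python3 - <<'E'
from h import *
print(bar()); set_gripper(45)
a0=1.685
p,R=guard2(a0,0,100); goto(p,R)
p,R=guard2(a0,0); print(move_linear(p,100,contact_N=10)); set_gripper(0,15)
print(read_t(),read_opening(),read_grip_force(),read_force())
N=8
for i in range(1,N+1):
    a=a0+(.785-a0)*i/N; p,R=guard2(a,.38*i/N); move_linear(p,80,attitude=R)
    print(round(a,2),read_force().round(1),round(read_opening(),1))
print(read_t(),bar())
E
```

```text
[('top', 219, 1.691), ('side', 297, 1.688)]
False
24.6 15.810481217189677 15.00015914440155 [-0.03270582  0.09542398  1.47490455]
1.57 [-2.8  0.4  6.4] 15.5
1.46 [-4.1  0.6  9.5] 15.3
1.35 [-5.2  1.1  7.8] 15.3
1.24 [-5.4  1.5  4.9] 15.5
1.12 [-5.3  1.9  3. ] 15.5
1.01 [-7.1  1.7  4. ] 15.6
0.9 [-5.5 -0.2  0.9] 15.9
0.79 [-1.7 -0.4 -5.2] 15.9
27.4 [('top', 531, 0.786), ('side', 412, 0.788)]
```

```bash
python3 - <<'E'
from h import *
set_gripper(45); sleep(.3); print(bar(),read_force())
p=read_tool_pos(); R=read_ee_rot(); move_linear(p-120*R[:,2],120); 
goto([400,60,400],guard2(1.686,0)[1])
sleep(.5); print(bar(),read_t())
t,_=grab_frame("top"); s,_=grab_frame("side")
a=cv2.resize(t[160:310,150:450],(900,450)); b=cv2.resize(s[100:480,200:640],(521,450)); 
cv2.imwrite("pics/fin.png",cv2.resize(np.hstack([a,b]),(800,253)))
E
```

```text
[('top', 532, 0.789), ('side', 362, 0.789)] [-0.16288909 -0.48477194 -1.07788512]
[('top', 525, 0.79), ('side', 420, 0.791)] 31.0917
```

View pics/fin.png

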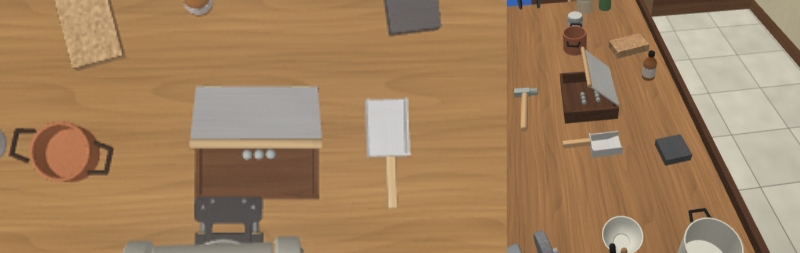

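The guard slopes at 0.79 rad (45 degrees) over the tray. The beads are inside, the scoop stands at about (388,130), and the arm is clear of everything.

```bash
python3 -c "
from station import *
print(hand_in())"
```

```text
the job is handed in; nothing more can be done
None
```

All six beads are in the tray, the empty scoop stands upright beside it, and the guard stays at about 45 degrees (0.79 rad); the job was handed in at about 31 s and returned no verdict.

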